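# Unlatch the stirring head and hold it up clear of the beaker

## Task

The stirring head of the bench stirrer is locked down on its ball stud: take the latch's upright knob, draw it out sideways against its spring until the fork is clear of the ball, and with the latch drawn lift the head by that knob until the paddle is at least a finger's breadth above the beaker's rim. Finish while holding it up there by the knob, still gripped and at rest, for the head has no stay and must not drop, so that the beaker can be taken away from under it. Leave the beaker and everything else on the bench where they stand.

Things in the scene. Friction and masses are not known exactly. Their poses are not given: they have to be found in the camera images.
- stirrer: The bench stirrer, fixed to the bench: white base 210 x 320 x 37 mm (x, y, z), extruded aluminium column (40 mm square, 392 mm high) at y = +118 mm, black motor head bridging the deck. Origin: on the bench, under the beaker's axis. Its -x is the front (dark panel, dial), toward the robot or up to 30 degrees aside; +y points to the column, -y to the post with the ball stud.
- ball_top (a point): Top of the steel ball (22 mm diameter) on a 16 mm post on the deck, 176 mm above the bench, at x = 0, y = -120 mm in the stirrer's frame. The head's coupler, a dark steel dome 42 mm wide, sits over it (dome's top 196 mm up, head down).
- head_top (a point): Centre of the black motor head's top, 230 mm above the bench when down. The head is 100 x 135 x 65 mm (x, y, z), 50 mm from the coupler's dome in y; a steel nose bar joins them at 182 to 194 mm. Nothing stands higher than 196 mm within 50 mm of the knob's axis.
- latch_knob: The latch's knob: an upright black cylinder, 18 mm diameter, in front of (-x of) the dome. Origin: on its axis, 190 mm above the bench when the head is down, 20 mm below its top; free to grip from 15 mm below the origin to the top. Starts at (-64, -120, 190) mm in the stirrer's frame, same axes. Dome 34 mm behind its surface (+x); front and both y sides open. The flat latch bar is below, top 156 mm up.
- latch (a joint): How far the latch is drawn out of the coupler, m: 0 = home, its two-pronged fork under the ball, locking the head down; grows as the knob moves along the stirrer's -x. From 0.0125 on the fork is clear of the ball; end stop at 0.018. The spring pushes it home with about 5 N at 0, 11 N at 0.016. The head carries the latch, so the knob also lifts the head.
- head (a joint): Height of the stirring head above its lowest position, m: 0 = down on the ball; slides straight up the column to a stop at 0.13. To lift, with the latch: 0.6 to 0.9 kg, friction about 1.5 N; no stay or counterweight: let go, it falls. The paddle is level with the beaker's rim at 0.078.
- paddle_foot (a point): The middle of the lower edge of the stirring paddle (steel, 36 mm wide, 30 mm high, on an 8 mm rod under the head). With the head down it is 59 mm above the bench, inside the beaker.
- beaker: Glass beaker, 75 mm diameter at the rim, 100 mm high, loose, standing in the white seat ring on the stirrer's deck under the head; origin: centre of its underside. Its rim is 137 mm above the bench. To be left alone.
- sample_a: Amber sample bottle, 48 mm diameter, 100 mm high, standing beside the stirrer's ball-stud end; origin: centre of its underside. To be left alone.
- sample_b: Amber jar, 60 mm diameter, 125 mm high, standing on the bench; origin: centre of its underside. To be left alone.
- measuring_cylinder: Glass measuring cylinder, 28 mm diameter, 160 mm high, on a 60 mm white foot; origin: centre of its underside. To be left alone.
- timer: Small grey bench timer, 58 x 68 x 18 mm, lying on the bench; origin: centre of its underside. To be left alone.
- spare_paddle: Spare steel paddle, 182 mm long, lying in front of the stirrer; origin: on the bench, near the middle of its rod. To be left alone.
- seat_ring: Spare white seat ring, 88 mm outer diameter, 10 mm high, lying on the bench; origin: centre of its underside. To be left alone.
- screwdriver: Screwdriver, 160 mm long, lying on the bench; origin under its middle. To be left alone.

How it is judged:
By the outcome, as a careful person would: the job done as asked, in the order asked, and still so for the second after the job is handed in, while the arm keeps its last pose, push and grip.
It also fails if it takes over 35 s, if anything falls off the work surface, if the arm or the gripper's body presses on something with over 40 N, if the wrist force passes 120 N, or if a joint passes its speed limit or range.

## Robot

A 6-joint arm with a two-finger parallel gripper is mounted at the origin on the work surface. World frame = base frame: x ahead of the robot, y to its left, z up, the work surface at z = 0. Lengths are in m, angles in rad, forces in N, time in s.
With the tool pointing down it reaches from about 0.3 to 0.875 m from the base axis. Payload 6.4 kg.
Tool frame: the origin (TCP) lies between the finger pads; the fingertips stand 19 mm ahead of it and the grasp point (between the pads) is the TCP (ctrl.tips_ahead is the z of the fingertips in the tool frame, in m); z points along the fingers, y is the line along which they close (so a half turn about z gives the same grasp; the last joint's range is limited). The gripper opens to 85 mm and grips with 20 to 120 N. Pads are 22 mm wide; open, the fingers measure 114 mm over their backs; the gripper's body (76 mm by 85 mm) begins 54 mm behind the grasp point. The pads swing forward as they close: fully open they stand 13 mm farther back than shut.
Start: joints at [-1.555, 0.181, 1.607, -0, 1.354, -0.206], TCP at [0.127, -0.561, 0.25] pointing down, gripper open.
Joint ranges: [-2.99, 2.99], [-0.89, 2.07], [0.3, 2.58], [-1.14, 4.28], [0, 2.63], [-3.12, 3.12]. Speed limits (rad/s): [2.57, 2.57, 3.01, 3.14, 3.14, 3.14].

## Interface

Orientations are given as a unit quaternion [w, x, y, z].
In Python, from bench import readout, vision, ctrl gives the robot as it stands.
- The arm moves only by the tool play_rows, never from a script. Its arguments are lists of equal length, an entry for each row: "xyz": the shift along the tool's x, y, z in mm, a list of three; "rot": the turn, a rotation vector about the tool's x, y, z in rad, a list of three; "grip": the opening, from 0 (shut) to 1 (fully open). In form: {"xyz": [[x, y, z], ...], "rot": [[rx, ry, rz], ...], "grip": [grip, ...]}. A call has exactly 10 rows; each row is the pose to reach, as a shift and turn from the pose commanded when the call began, along the tool's axes at that moment; what a row does not reach only later rows make up. A row lasts 1/8 s, in which the tool goes at most 62.5 mm and 10.7 degrees, less where a joint would pass 70% of its speed; a pose out of reach is approached as far as the arm can. A call with a gripper value outside its range is refused whole. The fingers move at their own pace and stop on an object; the grip force is fixed at half the most. Time passes only in rows, so rows that repeat a pose let the fingers close, or fill a call up. It gives the time, the measured TCP pose, the force, the opening and the grip force at its end, in the units of the state.
- readout.get_obs(): the state, without advancing time (a new reading comes with each control period).
- vision.camera(name): name is "scene" or "top" or "wrist"; returns a dict with "color" (384x512x3 uint8, red, green, blue), "depth" (384x512 float32, m along the optical axis (not along the pixel's ray), 0 where there is no reading), "camera_matrix" (3x3 intrinsics, pixels), "k1" (the pictures are not rectified: a ray, as slopes to the right and down, at radius r is drawn at 1 + k1 r^2 times it, then the intrinsics apply), "extrinsics" (4x4, takes a point from camera to world coordinates); the wrist camera has in their place "hand_eye" (4x4, takes a point from camera to tool coordinates, whose origin is the TCP and whose axes are the flange's). Camera axes: x right, y down, z forward; pixel columns grow to the right and rows downward; lengths in m; the calibration is good to about 2 mm. A picture is of the moment at which its call begins: read the wrist's pose just before it.
- ctrl.hand_in(): hands the job in; it is judged then, once.
The state is a dict: "time_s": time; "q": joint angles; "dq": joint speeds; "joint_efforts": joint torques, N m; "eef_pos": TCP position; "eef_rot": TCP orientation; "wrist_force": force on the tool from outside, world axes, zero at the start; "torque": the same for the moment, N m; "opening": opening from 0.0 (shut) to 1.0 (fully open); "grasp_force": force on a finger pad.
Only numpy, scipy, OpenCV 4.12 (cv2) and the standard library are available. Lean on these libraries where they do the work, as an engineer would, in place of code of your own. Each camera call takes 0.05 s, during which the arm holds its last target. There are 200 camera calls.

## Working session

There is one attempt and no reset: what is moved stays moved. The work goes in short steps, Python scripts to look and compute and a tool call to move; the robot and the scene stay as the last step left them, time stands still between calls to the robot, and variables do not carry over. Pictures are saved under pics/ and viewed, at most 10 in all, crops included, and the job is handed in when it is done.

Besides the shell and the picture viewer there is one more tool, called after ">>>" as a command line: name --argument value ..., lists and objects as JSON in quotes. play_rows: Moves the arm, as the interface text tells. Its arguments: {"type":"object","properties":{"xyz":{"type":"array","items":{"type":"array","items":{"type":"number"}}},"rot":{"type":"array","items":{"type":"array","items":{"type":"number"}}},"grip":{"type":"array","items":{"type":"number"}}},"required":["xyz","rot","grip"]}

```bash
mkdir -p pics; cat > h.py <<'E'
import numpy as np,cv2
from bench import readout,vision,ctrl
from scipy.spatial.transform import Rotation as R
def pose():
    o=readout.get_obs();q=o['eef_rot'];T=np.eye(4);T[:3,:3]=R.from_quat([q[1],q[2],q[3],q[0]]).as_matrix();T[:3,3]=o['eef_pos'];return T,o
def cam(n):
    T,o=pose();c=vision.camera(n);c['E']=T@c['hand_eye'] if n=='wrist' else np.array(c['extrinsics']);return c
def rays(c,uv):
    uv=np.atleast_2d(uv).astype(float);K=np.array(c['camera_matrix']);d=(uv-K[:2,2])/[K[0,0],K[1,1]];s=d.copy()
    for _ in range(20): s=d/(1+c['k1']*(s**2).sum(1,keepdims=True))
    return np.c_[s,np.ones(len(s))]
def plane(c,uv,z):
    r=rays(c,uv)@c['E'][:3,:3].T;o=c['E'][:3,3];return o+r*((z-o[2])/r[:,2:])
def cloud(c):
    v,u=np.mgrid[0:384,0:512];r=rays(c,np.c_[u.ravel(),v.ravel()]);d=c['depth'].ravel()
    P=(r*d[:,None])@c['E'][:3,:3].T+c['E'][:3,3];P[d==0]=np.nan;return P.reshape(384,512,3)
def save(c,n): cv2.imwrite('pics/'+n,c['color'][...,::-1])
E
python3 - <<'E'
from h import *
a=cam('scene');b=cam('top');save(a,'s.png');save(b,'t.png')
np.savez('c.npz',s=cloud(a),t=cloud(b))
for c in(a,b):print(np.round(c['E'],3).tolist())
T,o=pose();print(T.round(3),o['wrist_force'],o['opening'])
E
```

```text
[[0.062, 0.838, -0.543, 1.112], [0.998, -0.048, 0.039, -0.029], [0.007, -0.544, -0.839, 1.043], [0.0, 0.0, 0.0, 1.0]]
[[0.011, -0.998, 0.07, 0.479], [-1.0, -0.01, 0.015, -0.01], [-0.014, -0.07, -0.997, 1.22], [0.0, 0.0, 0.0, 1.0]]
[[ 0.976  0.22  -0.     0.127]
 [ 0.22  -0.976  0.002 -0.56 ]
 [ 0.    -0.002 -1.     0.249]
 [ 0.     0.     0.     1.   ]] [ 0.25382704 -0.40410007 -0.383752  ] 1.0008195360467558
```

View pics/s.png

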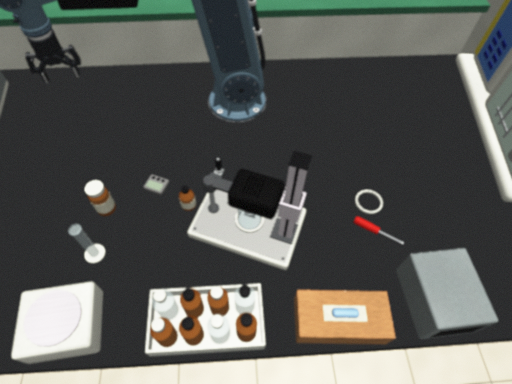

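View pics/t.png

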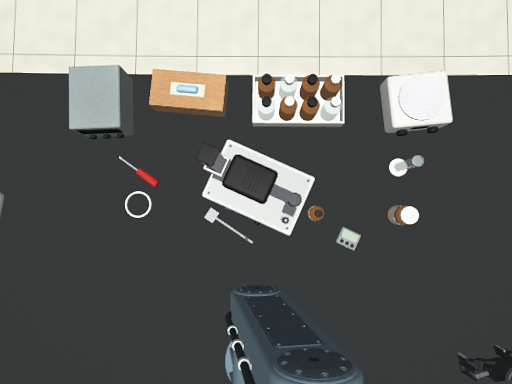

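The top view shows the base with corners near (228,140), (315,178), (291,235) and (203,196), the dome near (293,199) and the knob near (285,219). Stirrer yaw is roughly -24°.

```bash
python3 - <<'E'
from h import *
D=np.load('c.npz')
c=cam('top');img=c['color'];P=D['t'];save(c,'t2.png')
Z=P[...,2]
m=((Z>.027)&(Z<.047)&(img.min(2)>150)).astype(np.uint8)
m[:, :190]=0;m[:,330:]=0;m[:130]=0;m[245:]=0
hull=cv2.convexHull(np.argwhere(m)[:,::-1].astype(np.int32)).reshape(-1,2)
W=plane(c,hull,.037)[:,:2]
(cx,cy),sz,an=cv2.minAreaRect((W*1000).astype(np.float32));print('base',cx,cy,sz,an)
# world cloud near knob
for n in 'st':
    Q=D[n].reshape(-1,3)
    dome=Q[(abs(Q[:,2]-.2)<.02)]
    k=(Q[:,2]>.14)&(Q[:,2]<.25)&(Q[:,0]>.3)&(Q[:,0]<.75)&(abs(Q[:,1])<.3)
    idx=np.argwhere(k.reshape(384,512))
    print(n,idx.min(0),idx.max(0))
sub=Z[205:232,270:305]
print((sub*1000)[::2,::2].round(0))
a=cv2.resize(img[130:250,190:330],None,fx=5,fy=5,interpolation=cv2.INTER_CUBIC)[...,::-1]
cv2.imwrite('pics/tc.png',a)
E
```

```text
base 553.2277221679688 -9.235015869140625 (348.6597900390625, 208.35723876953125) 66.31095886230469
s [157 202] [222 305]
t [154 204] [223 301]
[[ 38.  40.  39.  38.  39.  38.  39. 158. 166. 167. 173. 191. 192. 193.
   37.  35.  36.  -0.]
 [ 37.  38.  32.  36.  38.  35.  31. 164. 162. 167. 165. 162. 167. 166.
   42.  35.  30.   0.]
 [ 39.  40.  33.  35.  39.  38.  38. 161. 162. 165. 162. 167. 167.  39.
   37.  37.   1.  -1.]
 [ 38.  35.  40.  35.  37.  38. 164. 163. 165. 164. 163. 163. 162.  40.
   34.  32.   2.  -1.]
 [ 43.  39.  40.  37.  38.  38.  38. 156. 158. 163. 160. 163. 162.  37.
   35.  -0.  -6.  -2.]
 [ 40.  37.  41.  37.  39.  42. 150. 158. 158. 161. 158. 161.  39.  36.
   31.   1.  -2.  -1.]
 [ 37.  37.  36.  34.  41.  38. 169. 211. 211. 157.  41.  38.  38.  32.
    1.   5.   3.  -2.]
 [ 38.  37.  39.  35.  35. 154. 183. 213. 209. 211.  38.  39.  38.  34.
   -2.   2.  -3.  -3.]
 [ 35.  40.  40.  39.  40.  34. 163. 209. 210. 209.  33.  36.  34.  25.
   -0.  -0.   6.  -0.]
 [ 40.  37.  37.  39.  36.  37.  39.  37. 160.  41.  37.  38.  34.  -1.
   -0.  -0.   2.  -5.]
 [ 29.  35.  33.  41.  38.  38.  39.  34.  32.  36.  35.  40.  27.   3.
    0.   1.   1.   4.]
 [  1.  25.  35.  37.  36.  34.  36.  35.  38.  38.  38.  38.   0.   2.
   -1.   0.  -3.   5.]
 [  2.   2.   2.  28.  34.  36.  30.  41.  38.  39.  35.  32.   2.  -4.
    2.  -3.   0.   2.]
 [  3.  -4.  -0.   1.   4.   2.  29.  37.  32.  39.  34.  -0.   5.   2.
   -2.   1.  -0.   3.]]
```

View pics/tc.png

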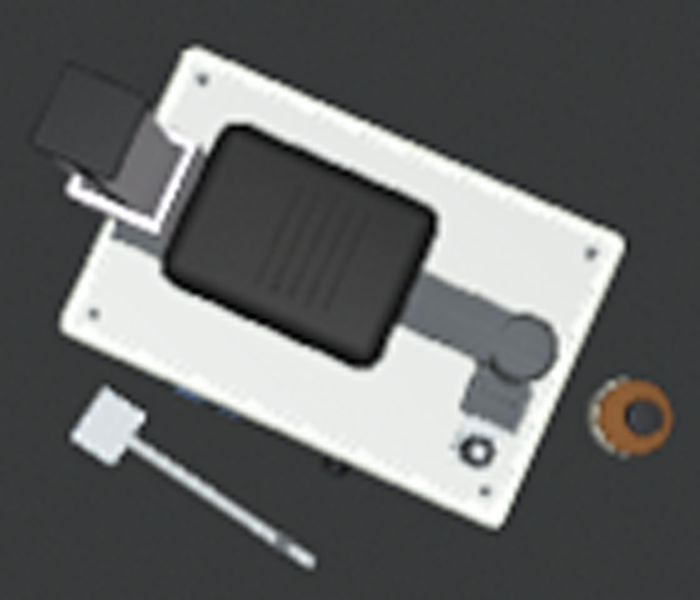

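```bash
cat >> h.py <<'E'
yaw=np.radians(-23.7);SX=np.array([np.cos(yaw),np.sin(yaw),0])
E
python3 - <<'E'
from h import *
D=np.load('c.npz')
for n in 'st':
    P=D[n].reshape(-1,3)
    q=P[(P[:,2]>.2)&(P[:,2]<.22)&(abs(P[:,0]-.46)<.06)&(abs(P[:,1]+.09)<.05)]
    print(n,len(q),np.nanmean(q,0),q.min(0),q.max(0))
    q=P[(P[:,2]>.187)&(P[:,2]<.203)&(abs(P[:,0]-.51)<.04)&(abs(P[:,1]+.10)<.05)];print('dome',len(q),(q.min(0)+q.max(0))/2)
    h=P[(P[:,2]>.222)&(P[:,2]<.238)&(P[:,0]>.4)&(P[:,0]<.7)&(abs(P[:,1])<.13)]
    print('head',cv2.minAreaRect((h[:,:2]*1000).astype(np.float32)))
T,o=pose();print(T[:3,3])
k=np.array([.4575,-.09,.29]);print((T[:3,:3].T@(k-T[:3,3]))*1000)
E
```

```text
s 33 [ 0.45928901 -0.07318014  0.20770847] [ 0.44881011 -0.07995691  0.20086587] [ 0.46518615 -0.06527075  0.21406351]
dome 260 [ 0.52465148 -0.08428966  0.19221998]
head ((583.5877685546875, 53.817291259765625), (190.28643798828125, 98.7026596069336), 66.3770523071289)
t 34 [ 0.45995457 -0.0746546   0.21005806] [ 0.44957818 -0.10634722  0.20038315] [ 0.51687749 -0.06668521  0.21348513]
dome 307 [ 0.52263226 -0.08449957  0.19514373]
head ((576.9415283203125, 42.65179443359375), (167.48374938964844, 97.57980346679688), 66.07867431640625)
[ 0.12650333 -0.56049725  0.24957583]
[ 426.39730586 -386.21847602  -39.76421968]
```

>>> play_rows --xyz '[[5,-5,-10],[20,-20,-20],[45,-42,-30],[75,-70,-40],[110,-103,-40],[145,-136,-40],[175,-164,-40],[200,-187,-40],[212,-199,-40],[216,-202,-40]]' --rot '[[0,0,0],[0,0,0],[0,0,0],[0,0,0],[0,0,0],[0,0,0],[0,0,0],[0,0,0],[0,0,0],[0,0,0]]' --grip '[1,1,1,1,1,1,1,1,1,1]'

```text
time_s: 1.4
eef_pos: [0.2931, -0.316, 0.2907]
eef_rot: [0.0, 0.994, 0.111, 0.0]
wrist_force: [-0.2, -0.2, 0.5]
opening: 0.998
grasp_force: 0.0
```

>>> play_rows --xyz '[[5,-5,0],[20,-20,0],[45,-42,0],[75,-70,0],[110,-103,0],[145,-136,0],[175,-164,0],[200,-187,0],[212,-199,0],[215,-201,0]]' --rot '[[0,0,0.02],[0,0,0.08],[0,0,0.15],[0,0,0.23],[0,0,0.33],[0,0,0.43],[0,0,0.52],[0,0,0.59],[0,0,0.63],[0,0,0.635]]' --grip '[0.6,0.6,0.6,0.6,0.6,0.6,0.6,0.6,0.6,0.6]'

```text
time_s: 2.65
eef_pos: [0.4586, -0.0729, 0.29]
eef_rot: [0.0, 0.979, -0.205, -0.0]
wrist_force: [-0.5, -0.8, 0.1]
opening: 0.597
grasp_force: 0.0
```

```bash
python3 - <<'E'
from h import *
c=cam('wrist');save(c,'w.png');P=cloud(c).reshape(-1,3);np.save('w.npy',P)
T,o=pose();print(T.round(4),o['opening'],o['q'],o['wrist_force'])
q=P[(P[:,2]>.203)&(P[:,2]<.218)&(abs(P[:,0]-.458)<.03)&(abs(P[:,1]+.0725)<.03)]
print(len(q),(q.min(0)+q.max(0))/2,q.min(0),q.max(0))
E
```

```text
[[ 9.158e-01 -4.016e-01 -5.000e-04  4.586e-01]
 [-4.016e-01 -9.158e-01  1.000e-04 -7.310e-02]
 [-5.000e-04  1.000e-04 -1.000e+00  2.901e-01]
 [ 0.000e+00  0.000e+00  0.000e+00  1.000e+00]] 0.6020402351108944 [-4.14545747e-01 -1.08304242e-01  1.82432354e+00 -1.43852597e-04
  1.42609970e+00  1.56950247e+00] [ 0.08236927  0.18674708 -1.01042327]
583 [ 0.45723737 -0.07141356  0.20820227] [ 0.44829038 -0.0803193   0.20303198] [ 0.46618436 -0.06250783  0.21337257]
```

View pics/w.png

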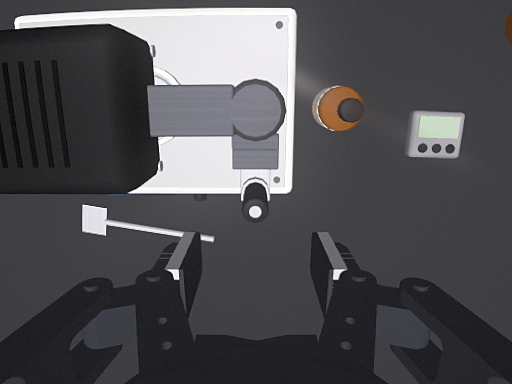

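The wrist view has the knob at (255,210), centred between the fingers and with the stirrer square to the gripper. I'll go down onto it and grip.

>>> play_rows --xyz '[[-2,-1,3],[-2,-1,12],[-2,-1,27],[-2,-1,45],[-2,-1,62],[-2,-1,77],[-2,-1,87],[-2,-1,93],[-2,-1,95],[-2,-1,95]]' --rot '[[0,0,0],[0,0,0],[0,0,0],[0,0,0],[0,0,0],[0,0,0],[0,0,0],[0,0,0],[0,0,0],[0,0,0]]' --grip '[0.6,0.6,0.6,0.6,0.6,0.6,0.6,0.6,0.6,0.6]'

```text
time_s: 3.95
eef_pos: [0.4571, -0.0713, 0.1956]
eef_rot: [0.0, 0.979, -0.205, 0.0]
wrist_force: [0.3, 0.8, -0.1]
opening: 0.599
grasp_force: 0.0
```

>>> play_rows --xyz '[[0,0,0],[0,0,0],[0,0,0],[0,0,0],[0,0,0],[0,0,0],[0,0,0],[0,0,0],[0,0,0],[0,0,0]]' --rot '[[0,0,0],[0,0,0],[0,0,0],[0,0,0],[0,0,0],[0,0,0],[0,0,0],[0,0,0],[0,0,0],[0,0,0]]' --grip '[0.5,0.4,0.3,0.2,0.1,0,0,0,0,0]'

```text
time_s: 5.2
eef_pos: [0.4569, -0.0715, 0.1955]
eef_rot: [0.0, 0.979, -0.205, 0.0]
wrist_force: [-3.0, -2.5, 5.6]
opening: 0.195
grasp_force: 58.5
```

>>> play_rows --xyz '[[-1,0,0],[-3,0,0],[-5,0,0],[-7,0,0],[-9,0,0],[-11,0,0],[-13,0,0],[-15,0,0],[-16,0,0],[-16,0,0]]' --rot '[[0,0,0],[0,0,0],[0,0,0],[0,0,0],[0,0,0],[0,0,0],[0,0,0],[0,0,0],[0,0,0],[0,0,0]]' --grip '[0,0,0,0,0,0,0,0,0,0]'

```text
time_s: 6.45
eef_pos: [0.4441, -0.0658, 0.1956]
eef_rot: [0.0, 0.979, -0.205, 0.003]
wrist_force: [8.4, -5.2, -3.6]
opening: 0.191
grasp_force: 58.5
```

```bash
python3 - <<'E'
from h import *
T,o=pose();c=cam('wrist');save(c,'w2.png')
f=np.array(o['wrist_force']);print(T.round(4),'f tool',(T[:3,:3].T@f).round(1),o['torque'],o['opening'])
for n in('top','scene'):
    P=cloud(cam(n)).reshape(-1,3)
    q=P[(P[:,2]>.203)&(P[:,2]<.216)&(abs(P[:,0]-.445)<.02)&(abs(P[:,1]+.065)<.02)];print(n,len(q),q.mean(0) if len(q) else 0)
E
```

```text
[[ 9.157e-01 -4.019e-01  5.200e-03  4.441e-01]
 [-4.019e-01 -9.157e-01 -2.100e-03 -6.580e-02]
 [ 5.600e-03 -2.000e-04 -1.000e+00  1.956e-01]
 [ 0.000e+00  0.000e+00  0.000e+00  1.000e+00]] f tool [9.8 1.4 3.6] [-0.84991408 -1.17640829  0.00699616] 0.19121532500179556
top 0 0
scene 51 [ 0.44924731 -0.07050492  0.20943887]
```

View pics/w2.png

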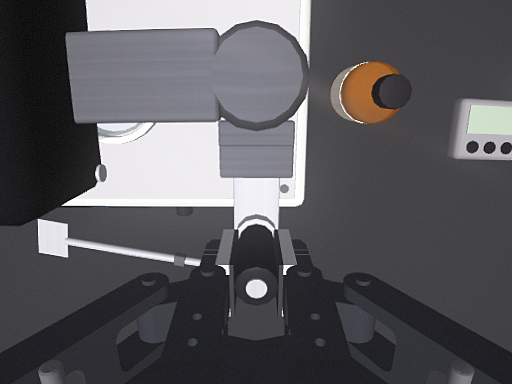

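Draw measured at about 14 mm, and the 10 N spring force agrees with that. I'll draw 2 mm more for margin, then start the lift gently.

>>> play_rows --xyz '[[-1,0,0],[-2,0,0],[-2,0,0],[-2,0,-1],[-2,0,-3],[-2,0,-6],[-2,0,-9],[-2,0,-12],[-2,0,-14],[-2,0,-15]]' --rot '[[0,0,0],[0,0,0],[0,0,0],[0,0,0],[0,0,0],[0,0,0],[0,0,0],[0,0,0],[0,0,0],[0,0,0]]' --grip '[0,0,0,0,0,0,0,0,0,0]'

```text
time_s: 7.85
eef_pos: [0.442, -0.0648, 0.2099]
eef_rot: [0.0, 0.979, -0.205, 0.002]
wrist_force: [11.2, -5.4, -7.8]
opening: 0.188
grasp_force: 58.6
```

```bash
python3 - <<'E'
from h import *
T,o=pose()
f=np.array(o['wrist_force']);print(T.round(4),'f tool',(T[:3,:3].T@f).round(1),o['torque'],o['opening'])
P=cloud(cam('top')).reshape(-1,3)
S=R.from_euler('z',yaw).as_matrix();K=np.array([.4572,-.0714,0]);O=K-S@[-.064,-.12,0]
q=(P-O)@S
h=q[(abs(q[:,0])<.04)&(abs(q[:,1]-.018)<.04)&(q[:,2]>.2)&(q[:,2]<.4)];print('head z',len(h),np.median(h[:,2]))
E
```

```text
[[ 9.156e-01 -4.020e-01  4.300e-03  4.420e-01]
 [-4.020e-01 -9.157e-01 -1.500e-03 -6.480e-02]
 [ 4.600e-03 -3.000e-04 -1.000e+00  2.099e-01]
 [ 0.000e+00  0.000e+00  0.000e+00  1.000e+00]] f tool [12.4  0.5  7.8] [-0.94913316 -1.35909155 -0.02804855] 0.18808940908762914
head z 866 0.2444579878339868
```

The head has risen 14 mm, so it's off the ball. Lifting 92 mm more.

>>> play_rows --xyz '[[0,0,-2],[0,0,-6],[0,0,-12],[0,0,-18],[0,0,-24],[0,0,-30],[0,0,-36],[0,0,-42],[0,0,-46],[0,0,-48]]' --rot '[[0,0,0],[0,0,0],[0,0,0],[0,0,0],[0,0,0],[0,0,0],[0,0,0],[0,0,0],[0,0,0],[0,0,0]]' --grip '[0,0,0,0,0,0,0,0,0,0]'

```text
time_s: 9.15
eef_pos: [0.4419, -0.0648, 0.2578]
eef_rot: [0.0, 0.979, -0.205, 0.002]
wrist_force: [9.5, -6.4, -8.2]
opening: 0.195
grasp_force: 58.6
```

>>> play_rows --xyz '[[0,0,-2],[0,0,-6],[0,0,-12],[0,0,-18],[0,0,-24],[0,0,-30],[0,0,-36],[0,0,-40],[0,0,-43],[0,0,-44]]' --rot '[[0,0,0],[0,0,0],[0,0,0],[0,0,0],[0,0,0],[0,0,0],[0,0,0],[0,0,0],[0,0,0],[0,0,0]]' --grip '[0,0,0,0,0,0,0,0,0,0]'

```text
time_s: 10.4
eef_pos: [0.4418, -0.0647, 0.3014]
eef_rot: [0.0, 0.979, -0.205, 0.002]
wrist_force: [10.3, -6.1, -8.6]
opening: 0.197
grasp_force: 58.6
```

>>> play_rows --xyz '[[0,0,0],[0,0,0],[0,0,0],[0,0,0],[0,0,0],[0,0,0],[0,0,0],[0,0,0],[0,0,0],[0,0,0]]' --rot '[[0,0,0],[0,0,0],[0,0,0],[0,0,0],[0,0,0],[0,0,0],[0,0,0],[0,0,0],[0,0,0],[0,0,0]]' --grip '[0,0,0,0,0,0,0,0,0,0]'

```text
time_s: 11.65
eef_pos: [0.4418, -0.0648, 0.3015]
eef_rot: [0.0, 0.979, -0.205, 0.002]
wrist_force: [9.8, -5.4, -6.7]
opening: 0.197
grasp_force: 58.7
```

```bash
python3 - <<'E'
from h import *
T,o=pose()
f=np.array(o['wrist_force']);print(T[:3,3].round(4),'f tool',(T[:3,:3].T@f).round(1),o['opening'],np.abs(o['dq']).max())
c=cam('top');P=cloud(c).reshape(-1,3)
S=R.from_euler('z',yaw).as_matrix();K=np.array([.4572,-.0714,0]);O=K-S@[-.064,-.12,0]
q=(P-O)@S
h=q[(abs(q[:,0])<.04)&(abs(q[:,1]-.018)<.04)&(q[:,2]>.2)&(q[:,2]<.45)];print('head z',len(h),np.median(h[:,2]))
save(cam('scene'),'s3.png')
E
```

```text
[ 0.4418 -0.0648  0.3015] f tool [11.1  1.   6.7] 0.19720392604405257 0.001327909959079259
head z 1053 0.3360174522835513
```

View pics/s3.png

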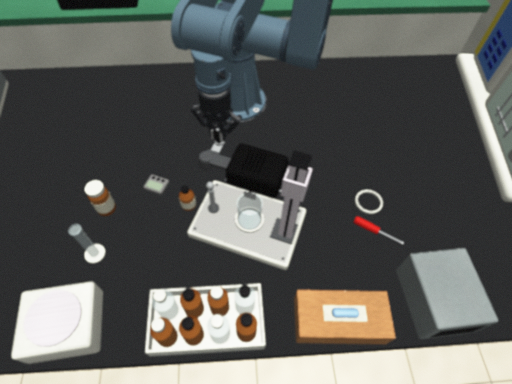

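The head is at 106 mm, which puts the paddle about 28 mm above the rim. The beaker at (250,215) and the other items are where they were, and the arm is at rest.

```bash
python3 -c "
from bench import ctrl
print(ctrl.hand_in())"
```

```text
the job is handed in; nothing more can be done
None
```

Job handed in: I drew the latch clear and lifted the head 106 mm by the knob, leaving the paddle about 28 mm above the beaker's rim, with the knob still gripped, the arm at rest, and nothing else on the bench visibly moved.

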